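# Seat a pendant lamp in the V-blocks of the service cradle and clamp it

### The arm

A 6-joint arm with a two-finger parallel gripper is mounted at the origin on the work surface. World frame = base frame: x ahead of the robot, y to its left, z up, the work surface at z = 0. Lengths are in m, angles in rad, forces in N, time in s.
With the tool pointing down it reaches from about 0.35 to 0.775 m from the base axis. Payload 5.5 kg.
Tool frame: the origin (TCP) lies at the very end of the fingers, on their centre line; the grasp point (between the pads) lies 19 mm behind it; z points along the fingers, y is the line along which they close (so a half turn about z gives the same grasp; the last joint's range is limited). The gripper opens to 85 mm and grips with 20 to 120 N. Pads are 22 mm wide; open, the fingers measure 114 mm over their backs; the gripper's body (76 mm by 85 mm) begins 54 mm behind the grasp point. The pads swing forward as they close: fully open they stand 13 mm farther back than shut.
Start: joints at [-1.4, 0.313, 0.046, 1.304, 0, 1.431], TCP at [0.176, -0.547, 0.231] pointing down, gripper open.
Joint ranges: [-2.76, 2.76], [-0.86, 1.69], [-1.03, 1.26], [-2.2, 2.34], [-1.47, 1.5], [-3.14, 3.14]. Speed limits (rad/s): [2.57, 2.57, 3.14, 3.14, 3.14, 3.14].

### API

Orientations are given as a unit quaternion [w, x, y, z].
In Python, from workcell import env, cams, ticket, spotter gives the robot as it stands.
- The arm moves only by the tool jog_arm, never from a script. Its argument "increments" is a list that holds one entry, the list of rows, each a list of 7 numbers: the shift along the tool's x, y, z in units of 0.25 m (1.0 is 0.25 m), then the turn, a rotation vector about the tool's x, y, z in units of 180 degrees (1.0 is 180 degrees), then the closure in counts, from 0 (fully open) to 255 (shut). A call has 1 to 20 rows; each row shifts and turns the commanded pose from where the row before left it, along the tool's axes as they then stand; what a row does not reach is not made up. A row lasts 1/10 s, in which the tool goes at most 50 mm and 8.59 degrees, less where a joint would pass 70% of its speed; a pose out of reach is approached as far as the arm can. A call with a number of a shift or a turn outside -1 to 1 is refused whole. A call with a gripper value outside its range is refused whole. The fingers move at their own pace and stop on an object; "force" is the grip in N (left out, the last holds). Time passes only in rows, so rows that do not move let the fingers close. It gives the time, the measured TCP pose, the force, the opening and the grip force at its end, in the units of the state.
- env.get_state(): the state, without advancing time (a new reading comes with each control period).
- cams.read_camera(name): name is "scene" or "top" or "wrist"; returns a dict with "pixels" (384x512x3 uint8, red, green, blue), "fx", "fy", "cx", "cy" (pixels), "xyz" and "attitude" of the camera in the world; the wrist camera has in their place "mount" (4x4, takes a point from camera to tool coordinates, whose origin is the TCP and whose axes are the flange's). Camera axes: x right, y down, z forward; pixel columns grow to the right and rows downward; lengths in m; the calibration is good to about 2 mm. A picture is of the moment at which its call begins: read the wrist's pose just before it. There is no depth.
- ticket.hand_in(): hands the job in; it is judged then, once.
Trained networks look in the newest picture that a camera, given by its name, has taken for a name from the list of things; names that differ only in an ending like _2 or _b are one class to them, and where a whole thing is asked for, a point or a joint stands for the part that bears it (a point fixed in the world has none). Each returns a list of dicts, best first, with "conf" (0 to 1); they miss things now and then, are a little off and sometimes report something else, mostly with a low value. They report only what shows in the picture. A call takes as long as a camera call.
- spotter.find_in(target, camera): "uv" ([column, row] in pixels, amid what is visible of it).
- spotter.cut_out(target, camera): "region" (384x512 bool, what is visible of it) and "uv" ([column, row] in pixels, amid what is visible of it).
- spotter.landmark_of(target, camera): "uv" ([column, row] in pixels: a listed point, or the origin of a listed thing).
The state is a dict: "clock": time; "joint_pos": joint angles; "qvel": joint speeds; "tau": joint torques, N m; "tcp_pos": TCP position; "orientation": TCP orientation; "wrist_force": force on the tool from outside, world axes, zero at the start; "ft_torque": the same for the moment, N m; "finger_gap": finger opening in m; "grip_force": force on a finger pad.
Only numpy, scipy, OpenCV 4.12 (cv2) and the standard library are available. Lean on these libraries where they do the work, as an engineer would, in place of code of your own. Each camera call takes 0.05 s, during which the arm holds its last target. There are 200 camera calls.

### The job

The tube-shaped pendant lamp is down for service: lift it off its plywood packing rest, lower it gently into the two V-blocks of the service cradle, short of the hold-down arm, so that it settles centred by its own weight, and slide it along the V's, under the raised arm, until its end cap butts against the end plate. Let go of it, and only then push the hold-down arm down on it until the sprung foot is pressed about half-way in and the lamp is held; it is glass, so feel for every contact and never knock, force or over-press it. Leave everything else on the table where it stands.

Things in the scene. Friction and masses are not known exactly. Their poses are not given: they have to be found in the camera images.
- lamp_mid (a point): Centre of the pendant lamp, on its axis: opal-glass tube with flush steel end caps, a plain cylinder 50 mm in diameter, 240 long, flat ends (both alike), 0.35 to 0.52 kg. Site x runs along the axis. It starts level in the plywood rest, axis 39 mm above the table; the rest's notched pieces are 61 to 75 mm from its middle, between them its sides are free.
- lamp: The same lamp as a whole; its origin and axes are those of lamp_mid.
- cradle: Service cradle, fixed, base plate 280 x 150 x 14 mm. Origin on the table, straight below the line of the V's; x runs along the V's towards the end plate, y to the side where the pillar stands, z up; offsets below are in this frame, in mm. The lamp is home with its middle at x = -30 and its axis at y = 0.
- column: Column of the cradle (same origin) with what stands on it: the bed and two rubber-lined 90 degree V-blocks, mouths 60 wide, at x -137 to -113 and 10 to 80, free space between. The bed's height setting is not measured and must be felt: a seated lamp's axis is 91 to 116 above the table. V-block tops are 5, bed top 53 below that axis. Friction about 0.6.
- end_plate: Upright end plate on the cradle's base (same origin and axes): 64 wide, 8 thick, its face at x = 90, its top 130 above the table. Rigid; it does not move with the bed.
- pillar_top (a point): Top (227 above the table) of the round pillar, 16 mm across, that carries the hold-down arm, at x = 60, y = 62. The arm reaches across the V's at x = 49 to 71, over the lamp's place, so a lamp lowered from above must come down with its leading end short of x = 45 (its middle short of x = -75) and then be slid.
- holddown (a joint): How far the hold-down arm has been slid down its pillar, in m: 0 at the top, 0.072 at the bottom. It is self-locking: it takes about 6 N downward on its palm pad to move it slowly, and it stays where it is left, held by 8 N of friction. Pushing it on to the lamp adds the force of its sprung foot to those 6 N.
- palm_pad (a point): Top centre of the round black palm pad (36 across) on the arm's tip, at x = 60, y = 0; push down here. 236 above the table at joint 0. Straight below it is the rubber foot (24 across): it gives 6 mm at 3 N per mm, so 9 N half-way, 18 N bottomed. Its screw spindle's setting is not measured: at joint 0 its underside is 170 to 180 above the table, so its contact must be felt.
- screwdriver: Bystander: screwdriver lying on the table.
- spare_cap: Bystander: spare steel end cap, a disc 50 mm across and 30 mm high, between lamp and cradle.
- tumbler: Bystander: glass tumbler.
- pepper_mill: Bystander: black pepper mill, 145 mm high.
- wine_glass: Bystander: stemmed wine glass, 170 mm high.
- fruit_bowl: Bystander: round bowl of kumquats.
- tealight: Bystander: amber tealight glass, 50 mm high.

How it is judged:
On the way:
1. the lamp lies centred in both V-blocks with its end cap against the end plate, let go, before the hold-down touches it (contact force between lamp and column above 1.5 N and y of lamp_mid in the frame of cradle between -0.002 and 0.002 m and angle between the x axis of lamp_mid and the x axis of cradle, either way round below 0.03 rad and x of lamp_mid in the frame of cradle between -0.033 and -0.0275 m and contact force between lamp and the fingers below 0.05 N and contact force between lamp and holddown below 0.1 N and linear speed of lamp below 0.02 m/s), for 0.2 s.
At the end, for the whole second after the job is handed in: The lamp rests in both V-blocks, its axis within 2 mm of the V's centre line sideways and within 0.03 rad of it, its end cap against the end plate (gap under 3 mm), at rest, and the hold-down's foot by itself presses it down with 5 to 16 N (about half-way in) (contact force between lamp and column above 1.5 N and y of lamp_mid in the frame of cradle between -0.002 and 0.002 m and angle between the x axis of lamp_mid and the x axis of cradle, either way round below 0.03 rad and x of lamp_mid in the frame of cradle between -0.033 and -0.0275 m and contact force between lamp and holddown between 5 and 16 N and linear speed of lamp below 0.01 m/s); the robot touches nothing.
It fails at once if before it is clamped, the lamp is dropped or pressed hard into the V-blocks (over 26 N) (contact force between lamp and column above 26 N and contact force between lamp and holddown below 0.5 N).
It fails at once if the lamp is knocked or forced against the end plate (over 30 N) (contact force between lamp and end_plate above 30 N).
It fails at once if the hold-down is over-pressed on the glass (over 20 N) (contact force between lamp and holddown above 20 N).
It fails at once if another thing on the table is disturbed (moved over 20 mm) (distance of any of screwdriver, spare_cap, tumbler, pepper_mill, wine_glass, fruit_bowl, tealight from where it was at the start of the episode above 0.02 m).
It also fails if it takes over 72 s, if anything falls off the work surface, if the arm or the gripper's body presses on something with over 40 N, if the wrist force passes 120 N, or if a joint passes its speed limit or range.

## Working session

There is one attempt and no reset: what is moved stays moved. The work goes in short steps, Python scripts to look and compute and a tool call to move; the robot and the scene stay as the last step left them, time stands still between calls to the robot, and variables do not carry over. Pictures are saved under pics/ and viewed, at most 12 in all, crops included, and the job is handed in when it is done.

Besides the shell and the picture viewer there is one more tool, called after "Call:" in YAML: its name, and indented under it one key for each argument. jog_arm: Moves the arm, as the interface text tells. Shifts and turns lie within -1 to 1; 1 stands for 0.25 m of shift or 180 degrees of turn. Its arguments: {"type":"object","properties":{"increments":{"type":"array"},"force":{"type":"number"}},"required":["increments"]}

```bash
mkdir -p pics; ls
cat > h.py <<'E'
import numpy as np, cv2
from workcell import env, cams, ticket, spotter
from scipy.spatial.transform import Rotation as R
def rot(q): return R.from_quat([q[1],q[2],q[3],q[0]]).as_matrix()
def cam(name):
    s=env.get_state(); c=cams.read_camera(name)
    if name=='wrist':
        T=np.eye(4);T[:3,:3]=rot(s['orientation']);T[:3,3]=s['tcp_pos'];M=T@np.array(c['mount']);c['Rm'],c['p']=M[:3,:3],M[:3,3]
    else:
        a=np.array(c['attitude']); c['Rm']=a if a.shape==(3,3) else rot(a); c['p']=np.array(c['xyz'])
    return c
def ray(c,uv): 
    d=c['Rm']@np.array([(uv[0]-c['cx'])/c['fx'],(uv[1]-c['cy'])/c['fy'],1]); return c['p'],d/np.linalg.norm(d)
def atz(c,uv,z):
    p,d=ray(c,uv); return p+d*(z-p[2])/d[2]
def tri(L):
    A=np.zeros((3,3));b=np.zeros(3)
    for p,d in L:
        P=np.eye(3)-np.outer(d,d);A+=P;b+=P@p
    x=np.linalg.solve(A,b); return x,[round(float(np.linalg.norm((np.eye(3)-np.outer(d,d))@(x-p)))*1000,1) for p,d in L]
def proj(c,X):
    q=c['Rm'].T@(np.array(X)-c['p']); return np.array([c['cx']+c['fx']*q[0]/q[2],c['cy']+c['fy']*q[1]/q[2]])
def save(c,n): cv2.imwrite('pics/'+n,cv2.cvtColor(c['pixels'],cv2.COLOR_RGB2BGR))
E
python3 - <<'E'
from h import *
np.set_printoptions(precision=4,suppress=True)
print(env.get_state())
cs={}
for n in ['scene','top','wrist']:
    c=cam(n);cs[n]=c;save(c,n+'0.png');print(n,c['p'],c['fx'],c['Rm'].tolist())
    for t in ['lamp_mid','cradle','end_plate','pillar_top','palm_pad','spare_cap','tumbler','pepper_mill','wine_glass','fruit_bowl','tealight','screwdriver']:
        r=spotter.landmark_of(t,n)[:2]; print(t,[(np.round(x['uv'],1).tolist(),round(x['conf'],2)) for x in r]); c[t]=r[0]['uv'] if r else None
for t in ['lamp_mid','cradle','pillar_top','palm_pad','spare_cap','tumbler','pepper_mill','wine_glass','fruit_bowl','tealight','screwdriver']:
    L=[ray(cs[n],cs[n][t]) for n in ['scene','top'] if cs[n][t] is not None]
    if len(L)>1: print(t,tri(L))
a,b=[cv2.imread('pics/%s0.png'%n) for n in ('scene','top')]
cv2.imwrite('pics/st.png',cv2.resize(np.vstack([a,b]),None,fx=.78,fy=.78))
E
```

```text
pics
{'clock': 0.0, 'joint_pos': array([-1.3996,  0.314 ,  0.045 ,  1.3037,  0.    ,  1.4312]), 'qvel': array([-0.0009,  0.0007,  0.0013,  0.0011, -0.0003,  0.0015]), 'tau': array([  0.0007, -48.0626,  29.8533,   0.0194,  -0.    ,  -0.    ]), 'tcp_pos': array([ 0.1757, -0.5469,  0.2304]), 'orientation': array([-0.001 ,  0.9879,  0.1548, -0.    ]), 'wrist_force': array([-1.1016, -0.4239,  1.0313]), 'ft_torque': array([-0.0239,  0.0032, -0.0358]), 'grip_force': 0.0, 'finger_gap': 0.08537131094590783}
scene [ 1.2374 -0.5967  0.8473] 419.21421720095304 [[0.6894824287196203, 0.43674644824941905, -0.5778118382556832], [0.7241334851301575, -0.432881717545201, 0.5368837065215979], [-0.015642129015778605, -0.7885847820980536, -0.6147270656504554]]
lamp_mid [([290.4, 192.2], 0.93)]
cradle [([193.2, 284.1], 0.73), ([260.2, 234.6], 0.73)]
end_plate [([333.7, 247.4], 0.43)]
pillar_top [([170.6, 241.3], 0.82)]
palm_pad [([159.3, 227.0], 0.75), ([286.6, 190.8], 0.43)]
spare_cap [([261.4, 234.9], 0.72), ([234.1, 206.5], 0.35)]
tumbler [([311.5, 273.0], 0.87)]
pepper_mill [([331.3, 248.7], 0.58), ([1
[... 1208 characters left out ...]

wine_glass []
fruit_bowl []
tealight []
screwdriver []
lamp_mid (array([0.5093, 0.2318, 0.0303]), [1.8, 1.8])
cradle (array([ 0.5806, -0.2135, -0.0002]), [3.5, 3.5])
pillar_top (array([ 0.6253, -0.2777,  0.2264]), [3.2, 3.2])
palm_pad (array([ 0.5688, -0.2723,  0.2286]), [0.4, 0.4])
spare_cap (array([ 0.5641,  0.0505, -0.005 ]), [1.3, 1.3])
tumbler (array([ 0.7671,  0.0427, -0.008 ]), [0.9, 0.9])
pepper_mill (array([ 0.7357,  0.1715, -0.0259]), [1.3, 1.3])
wine_glass (array([ 0.7194,  0.3049, -0.0129]), [1.0, 1.0])
fruit_bowl (array([ 0.7644, -0.15  , -0.0023]), [1.3, 1.3])
tealight (array([ 0.4087,  0.0787, -0.0082]), [0.0, 0.0])
screwdriver (array([ 0.3979, -0.0682, -0.0071]), [2.5, 2.5])
```

View pics/st.png

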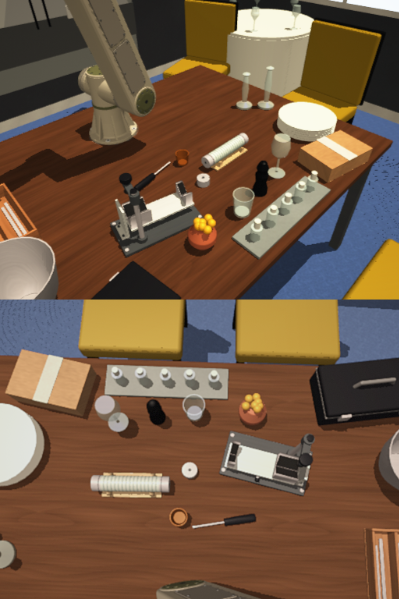

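```bash
cat >> h.py <<'E'
def plan(p1,psi,n,grip,p0=None,psi0=None):
    """rows to TCP p1, tool down with tool-x heading psi (deg), n rows"""
    s=env.get_state(); M=rot(s['orientation'])
    p0=np.array(s['tcp_pos'] if p0 is None else p0)
    y0=np.arctan2(M[1,0],M[0,0]) if psi0 is None else np.radians(psi0); y1=np.radians(psi); dp=(np.array(p1)-p0)/n
    rows=[]
    for i in range(n):
        y=y0+(y1-y0)*i/n; X=np.array([np.cos(y),np.sin(y),0]);Y=np.array([np.sin(y),-np.cos(y),0])
        rows.append([round(v,4) for v in (dp@X/.25,dp@Y/.25,-dp[2]/.25,0,0,-(y1-y0)/n/np.pi)]+[grip])
    print('tilt',np.degrees(np.arccos(-M[2,2])).round(2),'psi',np.degrees(y0).round(2)); print(str(rows).replace(' ',''))
E
python3 - <<'E'
from h import *
c=cam('top')
r=spotter.cut_out('lamp','top')[0]; m=r['region']
P=np.array([atz(c,(u,v),.045)[:2] for v,u in np.argwhere(m)])
mu=P.mean(0);w,V=np.linalg.eigh(np.cov((P-mu).T));print(r['conf'],m.sum(),mu,np.degrees(np.arctan2(V[1,1],V[0,1])),np.sqrt(w*12))
plan([.46,-.2,.36],80,9,0)
E
```

```text
0.84 2031 [0.51110965 0.23092607] 91.07666878017321 [0.04933674 0.24540565]
tilt 0.0 psi 17.81
[[np.float64(0.1675),np.float64(-0.1084),np.float64(-0.0572),0,0,np.float64(-0.0384),0],[np.float64(0.1793),np.float64(-0.0875),np.float64(-0.0572),0,0,np.float64(-0.0384),0],[np.float64(0.1885),np.float64(-0.0653),np.float64(-0.0572),0,0,np.float64(-0.0384),0],[np.float64(0.195),np.float64(-0.0421),np.float64(-0.0572),0,0,np.float64(-0.0384),0],[np.float64(0.1987),np.float64(-0.0184),np.float64(-0.0572),0,0,np.float64(-0.0384),0],[np.float64(0.1994),np.float64(0.0057),np.float64(-0.0572),0,0,np.float64(-0.0384),0],[np.float64(0.1973),np.float64(0.0296),np.float64(-0.0572),0,0,np.float64(-0.0384),0],[np.float64(0.1923),np.float64(0.0532),np.float64(-0.0572),0,0,np.float64(-0.0384),0],[np.float64(0.1845),np.float64(0.0759),np.float64(-0.0572),0,0,np.float64(-0.0384),0]]
```

```bash
sed -i 's/round(v,4)/round(float(v),4)/' h.py; python3 -c "
from h import *
plan([.46,-.2,.36],80,13,0)"
```

```text
tilt 0.0 psi 17.81
[[0.1159,-0.0751,-0.0396,0.0,0.0,-0.0266,0],[0.1218,-0.0651,-0.0396,0.0,0.0,-0.0266,0],[0.1268,-0.0548,-0.0396,0.0,0.0,-0.0266,0],[0.1309,-0.044,-0.0396,0.0,0.0,-0.0266,0],[0.1341,-0.0329,-0.0396,0.0,0.0,-0.0266,0],[0.1364,-0.0216,-0.0396,0.0,0.0,-0.0266,0],[0.1378,-0.0102,-0.0396,0.0,0.0,-0.0266,0],[0.1381,0.0014,-0.0396,0.0,0.0,-0.0266,0],[0.1375,0.0129,-0.0396,0.0,0.0,-0.0266,0],[0.136,0.0243,-0.0396,0.0,0.0,-0.0266,0],[0.1335,0.0356,-0.0396,0.0,0.0,-0.0266,0],[0.13,0.0466,-0.0396,0.0,0.0,-0.0266,0],[0.1257,0.0573,-0.0396,0.0,0.0,-0.0266,0]]
```

Call:
jog_arm:
  increments:
    - [[0.116, -0.075, -0.04, 0, 0, -0.0266, 0], [0.122, -0.065, -0.04, 0, 0, -0.0266, 0], [0.127, -0.055, -0.04, 0, 0, -0.0266, 0], [0.131, -0.044, -0.04, 0, 0, -0.0266, 0], [0.134, -0.033, -0.04, 0, 0, -0.0266, 0], [0.136, -0.022, -0.04, 0, 0, -0.0266, 0], [0.138, -0.01, -0.04, 0, 0, -0.0266, 0], [0.138, 0.001, -0.04, 0, 0, -0.0266, 0], [0.138, 0.013, -0.04, 0, 0, -0.0266, 0], [0.136, 0.024, -0.04, 0, 0, -0.0266, 0], [0.134, 0.036, -0.04, 0, 0, -0.0266, 0], [0.13, 0.047, -0.04, 0, 0, -0.0266, 0], [0.126, 0.057, -0.04, 0, 0, -0.0266, 0], [0, 0, 0, 0, 0, 0, 0], [0, 0, 0, 0, 0, 0, 0]]

```text
clock: 3.55
tcp_pos: [0.4604, -0.199, 0.3614]
orientation: [0.0, 0.765, 0.644, -0.0]
wrist_force: [-0.1, -0.9, -0.2]
finger_gap: 0.0854
grip_force: 0.0
```

```bash
cat > look.py <<'E'
from h import *
import json,sys
n=sys.argv[1]
c=cam('wrist');save(c,n+'.png');o={'Rm':c['Rm'].tolist(),'p':c['p'].tolist(),**{k:float(c[k]) for k in('fx','fy','cx','cy')}}
for t in sys.argv[2:]:
    r=spotter.landmark_of(t,'wrist')[:2]; print(t,[(np.round(x['uv'],1).tolist(),round(x['conf'],2)) for x in r]); o[t]=list(map(float,r[0]['uv'])) if r else None
json.dump(o,open(n+'.json','w'))
E
python3 look.py w1 cradle column end_plate pillar_top palm_pad holddown
```

```text
cradle [([328.4, 144.3], 0.9)]
column [([326.3, 140.3], 0.66)]
end_plate []
pillar_top [([434.1, 227.1], 0.81)]
palm_pad [([374.3, 228.9], 0.71)]Traceback (most recent call last):
  File "look.py", line 6, in <module>
    r=spotter.landmark_of(t,'wrist')[:2]; print(t,[(np.round(x['uv'],1).tolist(),round(x['conf'],2)) for x in r]); o[t]=list(map(float,r[0]['uv'])) if r else None
      ~~~~~~~~~~~~~~~~~~~^^^^^^^^^^^
ValueError: it knows: column, cradle, end_plate, fruit_bowl, lamp, lamp_mid, palm_pad, pepper_mill, pillar_top, screwdriver, spare_cap, tealight, tumbler, wine_glass
```

View pics/w1.png

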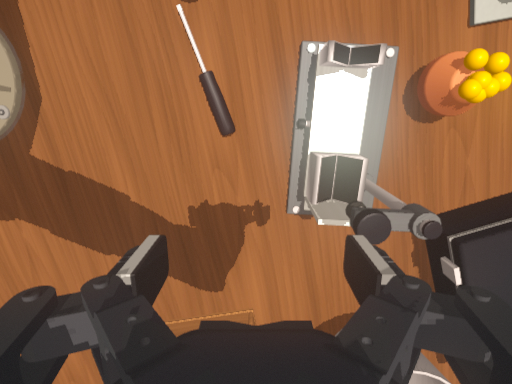

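Call:
jog_arm:
  increments:
    - [[0.1, 0.12, 0, 0, 0, 0, 0], [0.1, 0.12, 0, 0, 0, 0, 0], [0.1, 0.12, 0, 0, 0, 0, 0], [0.1, 0.12, 0, 0, 0, 0, 0], [0, 0, 0, 0, 0, 0, 0], [0, 0, 0, 0, 0, 0, 0]]

```text
clock: 4.45
tcp_pos: [0.5956, -0.1218, 0.3601]
orientation: [-0.001, 0.766, 0.643, -0.001]
wrist_force: [0.5, -0.1, -0.2]
finger_gap: 0.0854
grip_force: 0.0
```

```bash
python3 look.py w2 cradle column end_plate pillar_top palm_pad
python3 - <<'E'
from h import *
import json
w2=json.load(open('w2.json'))
w1=dict(w2) if 0 else None
for k in('Rm','p'): w2[k]=np.array(w2[k])
# w1 pose from log
T=np.eye(4);T[:3,:3]=rot([0,.765,.644,0]);T[:3,3]=[.4604,-.199,.3614]
c=cams.read_camera('wrist');M=T@np.array(c['mount']);w1={**{k:c[k] for k in('fx','fy','cx','cy')},'Rm':M[:3,:3],'p':M[:3,3],'cradle':[328.4,144.3],'pillar_top':[434.1,227.1],'palm_pad':[374.3,228.9]}
for t in ['cradle','pillar_top','palm_pad']:
    if w2[t]: print(t,tri([ray(w1,w1[t]),ray(w2,w2[t])]))
print('base z0',atz(w1,w1['cradle'],0),atz(w2,w2['cradle'],0),'pad',atz(w1,w1['palm_pad'],.236),atz(w2,w2['palm_pad'],.236))
im=cv2.imread('pics/w2.png');cv2.imwrite('pics/w2b.png',cv2.resize(im,(800,600)))
E
```

```text
cradle [([258.5, 199.4], 0.57)]
column [([256.4, 198.1], 0.9)]
end_plate [([251.6, 315.5], 0.36)]
pillar_top [([309.6, 313.5], 0.65)]
palm_pad [([255.3, 313.1], 0.65)]
cradle (array([ 0.58402517, -0.21326415, -0.00487478]), [0.3, 0.3])
pillar_top (array([ 0.62709324, -0.27545379,  0.23082185]), [0.4, 0.4])
palm_pad (array([ 0.56924996, -0.26836924,  0.22738846]), [0.2, 0.2])
base z0 [ 0.58309123 -0.21272095  0.        ] [ 0.5841238  -0.21149047  0.        ] pad [ 0.5663356  -0.26431992  0.236     ] [ 0.57037069 -0.26141737  0.236     ]
```

View pics/w2b.png

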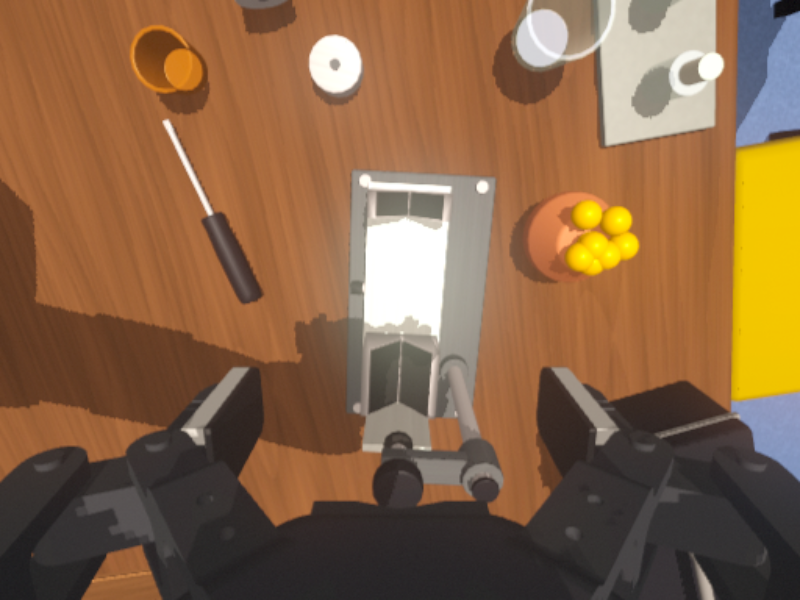

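Run:
```python
from h import *
import json
np.set_printoptions(precision=4,suppress=True)
w=json.load(open('w2.json'))
for k in('Rm','p'): w[k]=np.array(w[k])
P=lambda u,v,z: atz(w,(u*.64,v*.64),z)[:2]
hd=lambda a,b: np.degrees(np.arctan2(*(b-a)[::-1]))
for z in(.06,.07,.08):
    g=[P(409,193,z),P(411,220,z),P(401,341,z),P(402,410,z)];print(z,np.array(g).tolist(),hd(g[0],g[3]))
l=[P(353,170,.014),P(347,415,.014)];r=[P(495,177,.014),P(477,385,.014)];print(l,r,hd(*l),hd(*r),np.linalg.norm(l[0]-r[0]),np.linalg.norm(l[0]-l[1]))
print('mid far base',(l[0]+r[0])/2)
pt,pp=np.array([.6271,-.2755]),np.array([.5693,-.2684]);print('arm',hd(pp,pt)-90)
```

```text
0.06 [[0.6113189885217291, -0.07886880849061384], [0.609012735203871, -0.10395183384374401], [0.5786347435562503, -0.2233183825366398], [0.5662376251262695, -0.30096398636496147]] -101.4741324078299
0.07 [[0.6112298403829605, -0.07832200847334629], [0.6089757872854051, -0.102837299380676], [0.5792853774589478, -0.2195020806266549], [0.5671688580022679, -0.2953902376064521]] -101.47413240782988
0.08 [[0.611140692244192, -0.07777520845607876], [0.6089388393669393, -0.10172276491760797], [0.5799360113616453, -0.21568577871667], [0.5681000908782663, -0.2898164888479428]] -101.4741324078299
[array([ 0.5592, -0.0489]), array([ 0.4967, -0.322 ])] [array([ 0.7012, -0.0807]), array([ 0.6532, -0.3096])] -102.89425946458273 -101.84622152597164 0.14547822739269753 0.28012932632535675
mid far base [ 0.6302 -0.0648]
arm -97.00298079433102
```

```bash
python3 -c "
from h import *
plan([.51,.18,.28],91,9,0)"
```

```text
tilt 0.06 psi 79.98
[[0.1258,-0.0605,0.0365,0.0,0.0,-0.0068,0],[0.127,-0.0578,0.0365,0.0,0.0,-0.0068,0],[0.1283,-0.0551,0.0365,0.0,0.0,-0.0068,0],[0.1294,-0.0523,0.0365,0.0,0.0,-0.0068,0],[0.1305,-0.0495,0.0365,0.0,0.0,-0.0068,0],[0.1315,-0.0467,0.0365,0.0,0.0,-0.0068,0],[0.1325,-0.0439,0.0365,0.0,0.0,-0.0068,0],[0.1334,-0.0411,0.0365,0.0,0.0,-0.0068,0],[0.1342,-0.0382,0.0365,0.0,0.0,-0.0068,0]]
```

Call:
jog_arm:
  increments:
    - [[0.126, -0.061, 0.0365, 0, 0, -0.0068, 0], [0.127, -0.058, 0.0365, 0, 0, -0.0068, 0], [0.128, -0.055, 0.0365, 0, 0, -0.0068, 0], [0.129, -0.052, 0.0365, 0, 0, -0.0068, 0], [0.13, -0.05, 0.0365, 0, 0, -0.0068, 0], [0.131, -0.047, 0.0365, 0, 0, -0.0068, 0], [0.132, -0.044, 0.0365, 0, 0, -0.0068, 0], [0.133, -0.041, 0.0365, 0, 0, -0.0068, 0], [0.134, -0.038, 0.0365, 0, 0, -0.0068, 0], [0, 0, 0, 0, 0, 0, 0], [0, 0, 0, 0, 0, 0, 0]]

```text
clock: 5.9
tcp_pos: [0.5096, 0.1802, 0.2794]
orientation: [0.0, 0.7, 0.714, -0.0]
wrist_force: [0.1, 0.7, -0.6]
finger_gap: 0.0855
grip_force: 0.0
```

```bash
python3 look.py w3 lamp_mid
python3 - <<'E'
from h import *
import json
np.set_printoptions(precision=4,suppress=True)
w=json.load(open('w3.json'));s=env.get_state();print(s['tcp_pos'])
for k in('Rm','p'): w[k]=np.array(w[k])
print(atz(w,w['lamp_mid'],.039))
t=cam('top');print(tri([ray(w,w['lamp_mid']),ray(t,spotter.landmark_of('lamp_mid','top')[0]['uv'])]))
m=None
cam('wrist');r=spotter.cut_out('lamp','wrist')[0];m=r['region'];print(r['conf'],m.sum())
for z in(.039,.045):
    P=np.array([atz(w,(u,v),z)[:2] for v,u in np.argwhere(m)]);mu=P.mean(0);q,V=np.linalg.eigh(np.cov((P-mu).T));print(mu,np.degrees(np.arctan2(V[1,1],V[0,1])),np.sqrt(q*12))
E
```

```text
lamp_mid []
[0.5104 0.1791 0.2797]Traceback (most recent call last):
  File "<stdin>", line 6, in <module>
  File "h.py", line 15, in atz
    p,d=ray(c,uv); return p+d*(z-p[2])/d[2]
        ~~~^^^^^^
  File "h.py", line 13, in ray
    d=c['Rm']@np.array([(uv[0]-c['cx'])/c['fx'],(uv[1]-c['cy'])/c['fy'],1]); return c['p'],d/np.linalg.norm(d)
                         ~~^^^
TypeError: 'NoneType' object is not subscriptable
```

View pics/w3.png

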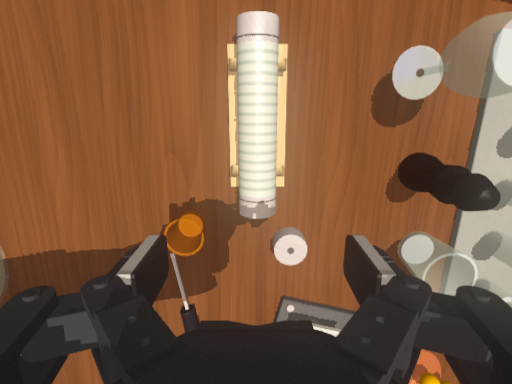

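Run:
```python
from h import *
import json
np.set_printoptions(precision=4,suppress=True)
w=json.load(open('w3.json'))
for k in('Rm','p'): w[k]=np.array(w[k])
print(w['p'])
for z in (.039,.064):
    a=atz(w,(258.3,12),z)[:2];b=atz(w,(257,217),z)[:2];d=a-b;print(z,a,b,np.linalg.norm(d),np.degrees(np.arctan2(d[1],d[0])),(a+b)/2)
cam('wrist')
for r in spotter.cut_out('lamp','wrist')[:2]:
    m=r['region'];P=np.array([atz(w,(u,v),.045)[:2] for v,u in np.argwhere(m)]);mu=P.mean(0);q,V=np.linalg.eigh(np.cov((P-mu).T));print(r['conf'],m.sum(),mu,np.degrees(np.arctan2(V[1,1],V[0,1])),np.sqrt(q*12))
cam('top');t=cam('top');R2=spotter.landmark_of('lamp_mid','top');c=cam('scene');R3=spotter.landmark_of('lamp_mid','scene')
print(tri([ray(t,R2[0]['uv']),ray(c,R3[0]['uv'])]) if R2 and R3 else 0)
```

```text
[0.508  0.2484 0.421 ]
0.039 [0.509  0.3539] [0.5129 0.1022] 0.25167275384495363 90.89076585670173 [0.511  0.2281]
0.064 [0.5089 0.347 ] [0.5126 0.1118] 0.23520345041184137 90.89076585670175 [0.5108 0.2294]
0.77 8096 [0.5085 0.2412] 91.2975710993399 [0.0485 0.2454]
0.38 7086 [0.7487 0.3064] -165.94105302365395 [0.074  0.1369]
(array([0.5075, 0.2336, 0.0454]), [2.0, 2.0])
```

Call:
jog_arm:
  increments:
    - [[0.1, 0, 0, 0, 0, 0, 0], [0.1, 0.004, 0.04, 0, 0, 0, 0], [0, 0, 0.15, 0, 0, 0, 0], [0, 0, 0.18, 0, 0, 0, 0], [0, 0, 0.18, 0, 0, 0, 0], [0, 0, 0.16, 0, 0, 0, 0], [0, 0, 0.12, 0, 0, 0, 0], [0, 0, 0.1, 0, 0, 0, 0], [0, 0, 0.05, 0, 0, 0, 0], [0, 0, 0.03, 0, 0, 0, 0], [0, 0, 0, 0, 0, 0, 0], [0, 0, 0, 0, 0, 0, 0], [0, 0, 0, 0, 0, 0, 0]]

```text
clock: 7.65
tcp_pos: [0.5113, 0.2303, 0.028]
orientation: [0.001, 0.7, 0.714, 0.001]
wrist_force: [0.5, 0.3, 0.4]
finger_gap: 0.0855
grip_force: 0.0
```

Call:
jog_arm:
  increments:
    - [[0, 0, 0.032, 0, 0, 0, 0], [0, 0, 0, 0, 0, 0, 0], [0, 0, 0, 0, 0, 0, 80], [0, 0, 0, 0, 0, 0, 80], [0, 0, 0, 0, 0, 0, 255], [0, 0, 0, 0, 0, 0, 255], [0, 0, 0, 0, 0, 0, 255], [0, 0, 0, 0, 0, 0, 255], [0, 0, 0, 0, 0, 0, 255], [0, 0, 0, 0, 0, 0, 255]]
  force: 30

```text
clock: 8.65
tcp_pos: [0.5104, 0.23, 0.0189]
orientation: [0.0, 0.7, 0.714, 0.0]
wrist_force: [-1.0, -0.2, 3.6]
finger_gap: 0.0496
grip_force: 31.1
```

Call:
jog_arm:
  increments:
    - [[0, 0, -0.01, 0, 0, 0, 255], [0, 0, -0.02, 0, 0, 0, 255], [0, 0, -0.05, 0, 0, 0, 255], [0, 0, -0.1, 0, 0, 0, 255], [0, 0, -0.15, 0, 0, 0, 255], [0, 0, -0.15, 0, 0, 0, 255], [0, 0, -0.15, 0, 0, 0, 255], [0, 0, -0.1, 0, 0, 0, 255], [0, 0, -0.05, 0, 0, 0, 255], [0, 0, 0, 0, 0, 0, 255], [0, 0, 0, 0, 0, 0, 255], [0, 0, 0, 0, 0, 0, 255]]

```text
clock: 9.85
tcp_pos: [0.5089, 0.2296, 0.2116]
orientation: [-0.001, 0.7, 0.714, -0.002]
wrist_force: [-0.4, 0.4, -4.4]
finger_gap: 0.0491
grip_force: 32.6
```

```bash
python3 -c "
from h import *
s=env.get_state();print(s['tcp_pos'],s['wrist_force'],s['ft_torque'],s['finger_gap'])
plan([.6009,-.1293,.215],78.2,14,255)"
```

```text
[0.50894453 0.22958753 0.21158445] [-0.37723515  0.40610471 -4.39515326] [-0.00826999 -0.01821574 -0.04045455] 0.04907341119904539
tilt 0.21 psi 91.07
[[-0.103,0.0244,-0.001,0.0,0.0,0.0051,255],[-0.1026,0.026,-0.001,0.0,0.0,0.0051,255],[-0.1022,0.0277,-0.001,0.0,0.0,0.0051,255],[-0.1017,0.0293,-0.001,0.0,0.0,0.0051,255],[-0.1012,0.0309,-0.001,0.0,0.0,0.0051,255],[-0.1007,0.0325,-0.001,0.0,0.0,0.0051,255],[-0.1002,0.0341,-0.001,0.0,0.0,0.0051,255],[-0.0996,0.0357,-0.001,0.0,0.0,0.0051,255],[-0.099,0.0373,-0.001,0.0,0.0,0.0051,255],[-0.0984,0.0389,-0.001,0.0,0.0,0.0051,255],[-0.0978,0.0405,-0.001,0.0,0.0,0.0051,255],[-0.0971,0.0421,-0.001,0.0,0.0,0.0051,255],[-0.0964,0.0436,-0.001,0.0,0.0,0.0051,255],[-0.0957,0.0452,-0.001,0.0,0.0,0.0051,255]]
```

Call:
jog_arm:
  increments:
    - [[-0.05, 0.012, 0, 0, 0, 0, 255], [-0.103, 0.0244, -0.001, 0, 0, 0.0051, 255], [-0.1026, 0.026, -0.001, 0, 0, 0.0051, 255], [-0.1022, 0.0277, -0.001, 0, 0, 0.0051, 255], [-0.1017, 0.0293, -0.001, 0, 0, 0.0051, 255], [-0.1012, 0.0309, -0.001, 0, 0, 0.0051, 255], [-0.1007, 0.0325, -0.001, 0, 0, 0.0051, 255], [-0.1, 0.034, -0.001, 0, 0, 0.0051, 255], [-0.1, 0.036, -0.001, 0, 0, 0.0051, 255], [-0.099, 0.037, -0.001, 0, 0, 0.0051, 255], [-0.098, 0.039, -0.001, 0, 0, 0.0051, 255], [-0.098, 0.04, -0.001, 0, 0, 0.0051, 255], [-0.097, 0.042, -0.001, 0, 0, 0.0051, 255], [-0.096, 0.044, -0.001, 0, 0, 0.0051, 255], [-0.048, 0.036, -0.001, 0, 0, 0.0051, 255], [0, 0, 0, 0, 0, 0, 255], [0, 0, 0, 0, 0, 0, 255], [0, 0, 0, 0, 0, 0, 255]]

```text
clock: 11.65
tcp_pos: [0.6049, -0.1281, 0.2168]
orientation: [-0.001, 0.776, 0.631, -0.0]
wrist_force: [0.4, 0.5, -4.5]
finger_gap: 0.0492
grip_force: 32.5
```

```bash
python3 look.py w4 lamp_mid
python3 - <<'E'
from h import *
np.set_printoptions(precision=4,suppress=True)
s=env.get_state();print(s['tcp_pos'],s['wrist_force'],s['ft_torque'])
t=cam('top');r=spotter.landmark_of('lamp_mid','top');save(t,'t4.png')
c=cam('scene');r2=spotter.landmark_of('lamp_mid','scene');save(c,'s4.png')
print(r,r2)
if r and r2: print(tri([ray(t,r[0]['uv']),ray(c,r2[0]['uv'])]))
a=cv2.imread('pics/w4.png');b=cv2.resize(cv2.imread('pics/s4.png')[170:330,80:320],(480,320));d=cv2.resize(cv2.imread('pics/t4.png')[120:280,260:440],(288,256))
o=np.zeros((600,800,3),np.uint8);o[:256,:341]=cv2.resize(a,(341,256));o[:256,350:638]=d;o[270:590,:480]=b;cv2.imwrite('pics/c4.png',o)
plan([.6009,-.1293,.15],78.2,6,255)
E
```

```text
lamp_mid [([257.7, 260.6], 0.61)]
[ 0.6051 -0.1279  0.2172] [ 0.3719 -0.7119 -3.6434] [ 0.0372  0.0132 -0.0115]
[] [{'uv': [216.7, 204.6], 'conf': 0.61}, {'uv': [332.8, 245.1], 'conf': 0.41}]
tilt 0.02 psi 78.27
[[-0.0012,-0.0027,0.0449,0.0,0.0,0.0001,255],[-0.0012,-0.0027,0.0449,0.0,0.0,0.0001,255],[-0.0012,-0.0027,0.0449,0.0,0.0,0.0001,255],[-0.0012,-0.0027,0.0449,0.0,0.0,0.0001,255],[-0.0012,-0.0027,0.0449,0.0,0.0,0.0001,255],[-0.0012,-0.0027,0.0449,0.0,0.0,0.0001,255]]
```

View pics/c4.png

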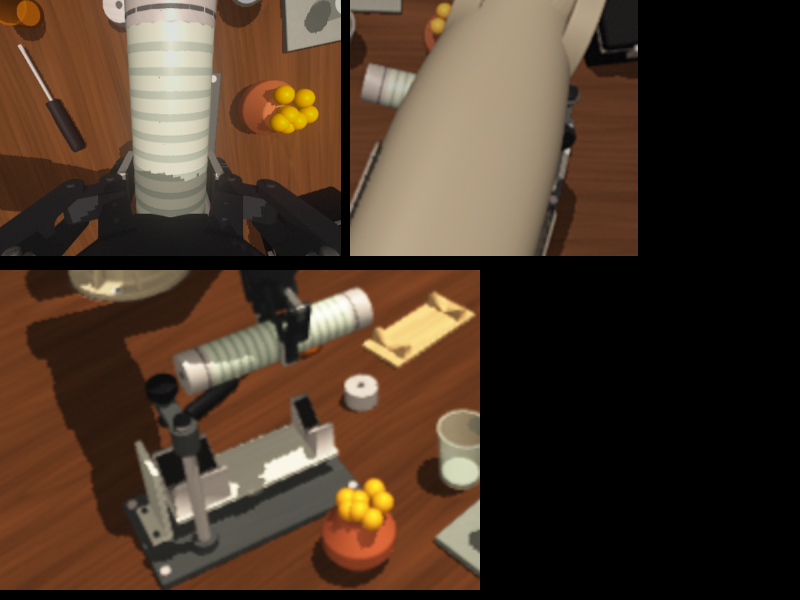

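Call:
jog_arm:
  increments:
    - [[-0.0036, -0.008, 0.03, 0, 0, 0, 255], [-0.0036, -0.008, 0.07, 0, 0, 0, 255], [0, 0, 0.08, 0, 0, 0, 255], [0, 0, 0.08, 0, 0, 0, 255], [0, 0, 0.07, 0, 0, 0, 255], [0, 0, 0.06, 0, 0, 0, 255], [0, 0, 0.04, 0, 0, 0, 255], [0, 0, 0.018, 0, 0, 0, 255], [0, 0, 0, 0, 0, 0, 255], [0, 0, 0, 0, 0, 0, 255], [0, 0, 0, 0, 0, 0, 255]]
  force: 25

```text
clock: 13.05
tcp_pos: [0.6017, -0.1302, 0.1062]
orientation: [0.001, 0.776, 0.631, 0.0]
wrist_force: [-0.1, -0.3, -4.2]
finger_gap: 0.0489
grip_force: 32.5
```

Call:
jog_arm:
  increments:
    - [[0, 0, 0.006, 0, 0, 0, 255], [0, 0, 0.006, 0, 0, 0, 255], [0, 0, 0.006, 0, 0, 0, 255], [0, 0, 0.004, 0, 0, 0, 255], [0, 0, 0.004, 0, 0, 0, 255], [0, 0, 0, 0, 0, 0, 255], [0, 0, 0, 0, 0, 0, 255]]

```text
clock: 13.75
tcp_pos: [0.601, -0.13, 0.0986]
orientation: [0.0, 0.776, 0.631, -0.0]
wrist_force: [-0.1, 0.3, -4.0]
finger_gap: 0.0492
grip_force: 32.5
```

Call:
jog_arm:
  increments:
    - [[0, 0, 0.004, 0, 0, 0, 255], [0, 0, 0.004, 0, 0, 0, 255], [0, 0, 0, 0, 0, 0, 255]]

```text
clock: 14.05
tcp_pos: [0.6009, -0.1299, 0.0965]
orientation: [-0.0, 0.776, 0.631, -0.0]
wrist_force: [-0.3, 0.4, -4.3]
finger_gap: 0.049
grip_force: 32.5
```

Call:
jog_arm:
  increments:
    - [[0, 0, 0.004, 0, 0, 0, 255], [0, 0, 0.004, 0, 0, 0, 255], [0, 0, 0, 0, 0, 0, 255]]

```text
clock: 14.35
tcp_pos: [0.6009, -0.1299, 0.0944]
orientation: [-0.0, 0.776, 0.631, -0.0]
wrist_force: [0.2, -0.2, -4.1]
finger_gap: 0.0488
grip_force: 32.5
```

Call:
jog_arm:
  increments:
    - [[0, 0, 0.003, 0, 0, 0, 255], [0, 0, 0.003, 0, 0, 0, 255], [0, 0, 0, 0, 0, 0, 255]]

```text
clock: 14.65
tcp_pos: [0.6009, -0.1299, 0.093]
orientation: [-0.0, 0.776, 0.631, -0.0]
wrist_force: [-0.0, 0.1, -4.7]
finger_gap: 0.0488
grip_force: 32.5
```

Call:
jog_arm:
  increments:
    - [[0, 0, 0.003, 0, 0, 0, 255], [0, 0, 0.003, 0, 0, 0, 255], [0, 0, 0, 0, 0, 0, 255]]

```text
clock: 14.95
tcp_pos: [0.6009, -0.13, 0.0915]
orientation: [-0.0, 0.776, 0.631, -0.0]
wrist_force: [-0.5, 0.1, -4.3]
finger_gap: 0.0491
grip_force: 32.5
```

Call:
jog_arm:
  increments:
    - [[0, 0, 0.003, 0, 0, 0, 255], [0, 0, 0.003, 0, 0, 0, 255], [0, 0, 0, 0, 0, 0, 255]]

```text
clock: 15.25
tcp_pos: [0.6009, -0.13, 0.09]
orientation: [-0.0, 0.776, 0.631, -0.0]
wrist_force: [0.3, 0.7, -3.8]
finger_gap: 0.0492
grip_force: 32.5
```

Call:
jog_arm:
  increments:
    - [[0, 0, 0.003, 0, 0, 0, 255], [0, 0, 0.003, 0, 0, 0, 255], [0, 0, 0, 0, 0, 0, 255]]

```text
clock: 15.55
tcp_pos: [0.6009, -0.13, 0.0885]
orientation: [-0.0, 0.776, 0.631, -0.0]
wrist_force: [-0.0, -0.4, -4.3]
finger_gap: 0.0495
grip_force: 32.5
```

Call:
jog_arm:
  increments:
    - [[0, 0, 0.004, 0, 0, 0, 255], [0, 0, 0.004, 0, 0, 0, 255], [0, 0, 0, 0, 0, 0, 255]]

```text
clock: 15.85
tcp_pos: [0.6009, -0.13, 0.0865]
orientation: [-0.0, 0.776, 0.631, -0.0]
wrist_force: [-0.3, -0.0, -4.5]
finger_gap: 0.0491
grip_force: 32.5
```

Call:
jog_arm:
  increments:
    - [[0, 0, 0.004, 0, 0, 0, 255], [0, 0, 0.004, 0, 0, 0, 255], [0, 0, 0, 0, 0, 0, 255]]

```text
clock: 16.15
tcp_pos: [0.6009, -0.13, 0.0846]
orientation: [-0.0, 0.776, 0.631, -0.0]
wrist_force: [-0.9, 0.7, -3.4]
finger_gap: 0.0488
grip_force: 32.5
```

Call:
jog_arm:
  increments:
    - [[0, 0, 0.002, 0, 0, 0, 255], [0, 0, 0.002, 0, 0, 0, 255], [0, 0, 0, 0, 0, 0, 255]]

```text
clock: 16.45
tcp_pos: [0.6009, -0.1299, 0.0837]
orientation: [-0.0, 0.776, 0.631, -0.0]
wrist_force: [-2.0, 1.1, -1.5]
finger_gap: 0.0491
grip_force: 32.6
```

Call:
jog_arm:
  increments:
    - [[0, -0.004, 0, 0, 0, 0, 255], [0, 0, 0, 0, 0, 0, 255]]

```text
clock: 16.65
tcp_pos: [0.6002, -0.1299, 0.0838]
orientation: [0.0, 0.776, 0.631, 0.0]
wrist_force: [-0.6, -0.5, -4.0]
finger_gap: 0.0491
grip_force: 32.6
```

```bash
python3 -c "
from h import *
s=env.get_state();M=rot(s['orientation']);print(s['tcp_pos'],s['wrist_force'],s['ft_torque'],M.T@s['wrist_force'],M.T@s['ft_torque'])"
```

```text
[ 0.60018725 -0.12991152  0.08383058] [-0.58430876 -0.47271265 -3.98669695] [-0.11039657  0.09338021 -0.10955392] [-0.58108207 -0.47755351  3.98659163] [ 0.06888163 -0.12720715  0.10946685]
```

Call:
jog_arm:
  increments:
    - [[0, 0, 0.002, 0, 0, 0, 255], [0, 0, 0.002, 0, 0, 0, 255], [0, 0, 0, 0, 0, 0, 255], [0, 0, 0, 0, 0, 0, 255]]

```text
clock: 17.05
tcp_pos: [0.6005, -0.1299, 0.0834]
orientation: [0.001, 0.776, 0.631, 0.0]
wrist_force: [-1.5, 1.3, 3.4]
finger_gap: 0.0494
grip_force: 33.2
```

```bash
cat > f.py <<'E'
from h import *
np.set_printoptions(precision=3,suppress=True)
s=env.get_state();M=rot(s['orientation']);print(s['tcp_pos'],'F tool',M.T@s['wrist_force'],'T tool',M.T@s['ft_torque'])
E
python3 f.py
```

```text
[ 0.6   -0.13   0.083] F tool [ 0.977 -1.755 -3.369] T tool [0.254 0.042 0.487]
```

Call:
jog_arm:
  increments:
    - [[0, -0.001, -0.002, 0, 0, 0.002, 255], [0, 0, 0, 0, 0, 0.002, 255], [0, 0, 0.002, 0, 0, 0, 255], [0, 0, 0, 0, 0, 0, 255]]

```text
clock: 17.45
tcp_pos: [0.6, -0.13, 0.0827]
orientation: [0.0, 0.78, 0.626, 0.0]
wrist_force: [0.4, -0.1, 1.3]
finger_gap: 0.0492
grip_force: 33.1
```

```bash
python3 f.py
```

```text
[ 0.6   -0.13   0.083] F tool [-0.063  0.389 -1.348] T tool [-0.102 -0.161  0.329]
```

Call:
jog_arm:
  increments:
    - [[0, 0, 0, 0, 0, 0.0015, 255], [0, 0, 0, 0, 0, 0, 95], [0, 0, 0, 0, 0, 0, 85], [0, 0, 0, 0, 0, 0, 75], [0, 0, 0, 0, 0, 0, 60], [0, 0, 0, 0, 0, 0, 30], [0, 0, 0, 0, 0, 0, 0], [0, 0, 0, 0, 0, 0, 0]]

```text
clock: 18.25
tcp_pos: [0.5998, -0.1297, 0.0827]
orientation: [0.0, 0.781, 0.624, -0.0]
wrist_force: [0.5, 0.2, -0.7]
finger_gap: 0.0857
grip_force: 0.0
```

```bash
python3 f.py
```

```text
[ 0.6   -0.13   0.083] F tool [0.311 0.449 0.655] T tool [-0.005 -0.007 -0.025]
```

Call:
jog_arm:
  increments:
    - [[0, 0, -0.06, 0, 0, 0, 0], [0, 0, -0.12, 0, 0, 0, 0], [0, 0, -0.18, 0, 0, 0, 0], [0, 0, -0.18, 0, 0, 0, 0], [0, 0, -0.1, 0, 0, 0, 0], [0.1, 0, -0.04, 0, 0, 0, 255], [0.16, 0, 0, 0, 0, 0, 255], [0.16, 0, 0, 0, 0, 0, 255], [0.14, 0, 0, 0, 0, 0, 255], [0.06, 0, 0, 0, 0, 0, 255], [0, 0, 0, 0, 0, 0, 255], [0, 0, 0, 0, 0, 0, 255]]

```text
clock: 19.45
tcp_pos: [0.6339, 0.0209, 0.2525]
orientation: [0.0, 0.781, 0.624, -0.0]
wrist_force: [-0.2, -0.1, 0.4]
finger_gap: -0.0003
grip_force: 0.0
```

```bash
python3 look.py w5 lamp_mid cradle
python3 - <<'E'
from h import *
np.set_printoptions(precision=4,suppress=True)
s=env.get_state();print(s['tcp_pos'],s['wrist_force'])
c=cam('scene');save(c,'s5.png')
a=cv2.imread('pics/w5.png');b=cv2.resize(cv2.imread('pics/s5.png')[170:330,80:320],(480,320))
o=np.zeros((600,800,3),np.uint8);o[:384//1,:512]=a;o=np.zeros((600,800,3),np.uint8);o[:270,:360]=cv2.resize(a,(360,270));o[275:595,:480]=b;cv2.imwrite('pics/c5.png',o)
E
```

```text
lamp_mid [([257.4, 306.9], 0.64)]
cradle [([202.0, 153.8], 0.29)]
[0.6339 0.0199 0.2526] [ 0.6362 -0.0069 -1.0245]
```

View pics/c5.png

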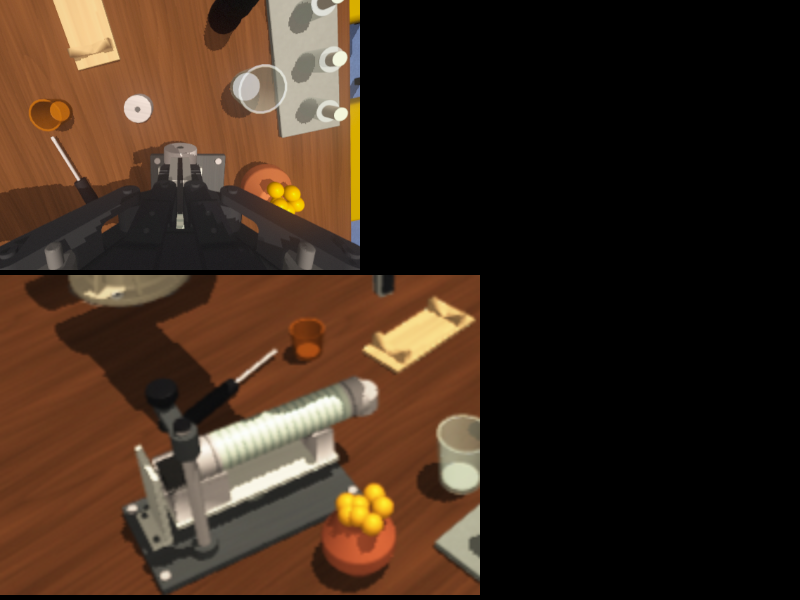

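Run:
```python
from h import *
import json
np.set_printoptions(precision=4,suppress=True)
w=json.load(open('w5.json'))
for k in('Rm','p'): w[k]=np.array(w[k])
O=np.array([.5835,-.2125]);a=np.radians(-102.3);u=np.array([np.cos(a),np.sin(a)]);n=np.array([-u[1],u[0]])
s=env.get_state();p=s['tcp_pos'][:2]-O;print('tcp cradle',p@u,p@n, 'tcp px',proj(w,s['tcp_pos']))
for v in (200,206,212):
    q=atz(w,(256.5,v),.126)[:2]-O;print(v,q@u,q@n)
im=cv2.imread('pics/w5.png')[180:330,190:320];cv2.imwrite('pics/w5c.png',cv2.resize(im,None,fx=4,fy=4))
```

```text
tcp cradle -0.23785727489377306 -0.00022797202793539904 tcp px [256.5974 243.8247]
200 -0.22158092738019036 -7.199121878954873e-05
206 -0.2155500952815177 -0.00011399410075146901
212 -0.2094495977498121 -0.0001564821809269294
```

View pics/w5c.png

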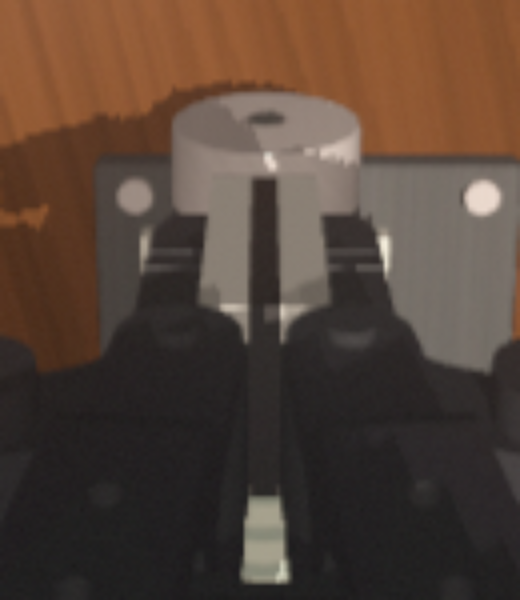

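Call:
jog_arm:
  increments:
    - [[0, 0, 0.08, 0, 0, 0, 255], [0, 0, 0.14, 0, 0, 0, 255], [0, 0, 0.14, 0, 0, 0, 255], [0, 0, 0.14, 0, 0, 0, 255], [0, 0, 0.09, 0, 0, 0, 255], [0, 0, 0.05, 0, 0, 0, 255], [-0.02, 0, 0, 0, 0, 0, 255], [-0.02, 0, 0, 0, 0, 0, 255], [-0.016, 0, 0, 0, 0, 0, 255], [0, 0, 0, 0, 0, 0, 255], [0, 0, 0, 0, 0, 0, 255]]

```text
clock: 20.75
tcp_pos: [0.6317, 0.0074, 0.0938]
orientation: [0.001, 0.782, 0.624, 0.001]
wrist_force: [-0.2, -0.3, 1.2]
finger_gap: -0.0002
grip_force: 0.0
```

```bash
python3 f.py
```

```text
[0.632 0.007 0.094] F tool [-0.346 -0.172 -1.164] T tool [0.011 0.028 0.058]
```

Call:
jog_arm:
  increments:
    - [[-0.006, 0, 0, 0, 0, 0, 255], [-0.006, 0, 0, 0, 0, 0, 255], [-0.006, 0, 0, 0, 0, 0, 255], [-0.006, 0, 0, 0, 0, 0, 255], [-0.006, 0, 0, 0, 0, 0, 255], [-0.006, 0, 0, 0, 0, 0, 255], [-0.006, 0, 0, 0, 0, 0, 255], [-0.006, 0, 0, 0, 0, 0, 255]]

```text
clock: 21.55
tcp_pos: [0.6284, -0.0037, 0.0927]
orientation: [-0.0, 0.781, 0.624, 0.0]
wrist_force: [1.5, 2.5, -1.2]
finger_gap: 0.0
grip_force: 1.7
```

```bash
python3 f.py
```

```text
[ 0.628 -0.004  0.093] F tool [2.745 0.898 1.164] T tool [0.032 0.601 0.001]
```

Call:
jog_arm:
  increments:
    - [[-0.008, 0, 0, 0, 0, 0, 255], [-0.008, 0, 0, 0, 0, 0, 255], [-0.008, 0, 0, 0, 0, 0, 255], [-0.008, 0, 0, 0, 0, 0, 255], [-0.008, 0, 0, 0, 0, 0, 255], [-0.008, 0, 0, 0, 0, 0, 255], [-0.008, 0, 0, 0, 0, 0, 255], [-0.008, 0, 0, 0, 0, 0, 255], [-0.008, 0, 0, 0, 0, 0, 255], [-0.008, 0, 0, 0, 0, 0, 255]]

```text
clock: 22.55
tcp_pos: [0.6238, -0.0236, 0.0926]
orientation: [-0.0, 0.781, 0.624, -0.0]
wrist_force: [0.5, 3.0, 0.2]
finger_gap: -0.0002
grip_force: 1.6
```

```bash
python3 f.py
```

```text
[ 0.624 -0.024  0.093] F tool [ 3.061 -0.148 -0.189] T tool [0.047 0.64  0.012]
```

Smooth sliding at 3 N. Continue 22 mm.

Call:
jog_arm:
  increments:
    - [[-0.008, 0, 0, 0, 0, 0, 255], [-0.008, 0, 0, 0, 0, 0, 255], [-0.008, 0, 0, 0, 0, 0, 255], [-0.008, 0, 0, 0, 0, 0, 255], [-0.008, 0, 0, 0, 0, 0, 255], [-0.008, 0, 0, 0, 0, 0, 255], [-0.008, 0, 0, 0, 0, 0, 255], [-0.008, 0, 0, 0, 0, 0, 255], [-0.008, 0, 0, 0, 0, 0, 255], [-0.008, 0, 0, 0, 0, 0, 255], [-0.008, 0, 0, 0, 0, 0, 255], [0, 0, 0, 0, 0, 0, 255]]

```text
clock: 23.75
tcp_pos: [0.6189, -0.0453, 0.0927]
orientation: [0.0, 0.781, 0.624, -0.0]
wrist_force: [0.1, 2.6, -0.1]
finger_gap: -0.0
grip_force: 1.0
```

```bash
python3 f.py
python3 - <<'E'
from h import *
c=cam('scene');save(c,'s6.png');im=cv2.imread('pics/s6.png')[180:320,90:310];cv2.imwrite('pics/s6c.png',cv2.resize(im,None,fx=3.6,fy=3.6,interpolation=cv2.INTER_CUBIC))
E
```

```text
[ 0.619 -0.045  0.093] F tool [ 2.572 -0.533  0.07 ] T tool [0.238 0.423 0.028]
```

View pics/s6c.png

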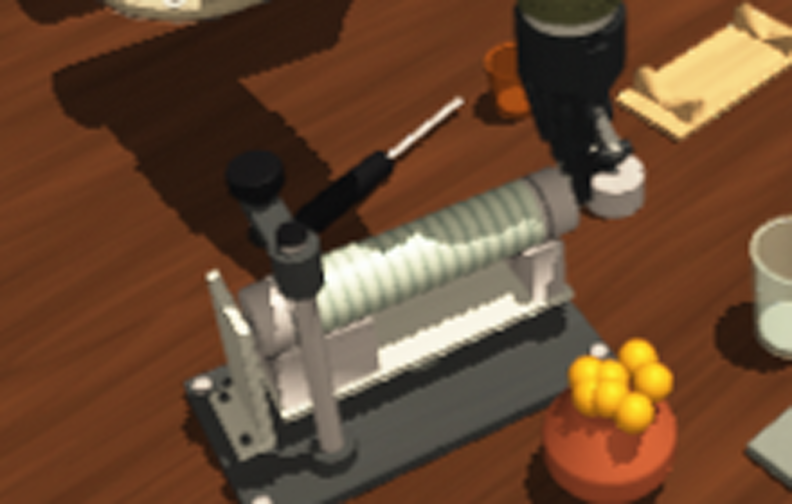

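Call:
jog_arm:
  increments:
    - [[-0.004, 0, 0, 0, 0, 0, 255], [-0.004, 0, 0, 0, 0, 0, 255], [-0.004, 0, 0, 0, 0, 0, 255], [-0.004, 0, 0, 0, 0, 0, 255], [0, 0, 0, 0, 0, 0, 255]]

```text
clock: 24.3
tcp_pos: [0.6181, -0.0489, 0.0926]
orientation: [0.0, 0.781, 0.624, -0.0]
wrist_force: [-0.6, 3.9, 1.4]
finger_gap: -0.0001
grip_force: 1.6
```

Call:
jog_arm:
  increments:
    - [[-0.003, 0, 0, 0, 0, 0, 255], [-0.003, 0, 0, 0, 0, 0, 255], [0, 0, 0, 0, 0, 0, 255]]

```text
clock: 24.6
tcp_pos: [0.6177, -0.0503, 0.0926]
orientation: [0.0, 0.781, 0.624, -0.0]
wrist_force: [-1.1, 3.1, 0.4]
finger_gap: 0.0001
grip_force: 1.7
```

Call:
jog_arm:
  increments:
    - [[-0.003, 0, 0, 0, 0, 0, 255], [-0.003, 0, 0, 0, 0, 0, 255], [0, 0, 0, 0, 0, 0, 255]]

```text
clock: 24.9
tcp_pos: [0.6174, -0.0518, 0.0927]
orientation: [0.0, 0.781, 0.624, -0.0]
wrist_force: [-0.8, 2.9, 1.2]
finger_gap: 0.0002
grip_force: 1.7
```

Call:
jog_arm:
  increments:
    - [[-0.003, 0, 0, 0, 0, 0, 255], [-0.003, 0, 0, 0, 0, 0, 255], [0, 0, 0, 0, 0, 0, 255]]

```text
clock: 25.2
tcp_pos: [0.6172, -0.0526, 0.0927]
orientation: [-0.0, 0.781, 0.624, 0.0]
wrist_force: [-0.3, 5.9, 0.5]
finger_gap: 0.0001
grip_force: 2.9
```

Call:
jog_arm:
  increments:
    - [[-0.002, 0, 0, 0, 0, 0, 255], [0, 0, 0, 0, 0, 0, 255]]

```text
clock: 25.4
tcp_pos: [0.6172, -0.0526, 0.0927]
orientation: [-0.001, 0.781, 0.624, 0.001]
wrist_force: [-1.1, 7.2, -0.0]
finger_gap: -0.0001
grip_force: 3.7
```

Call:
jog_arm:
  increments:
    - [[0.01, 0, 0, 0, 0, 0, 255], [0.03, 0, 0, 0, 0, 0, 255], [0.04, 0, 0, 0, 0, 0, 255], [0.02, 0, -0.06, 0, 0, 0, 255], [0, 0, -0.15, 0, 0, 0, 255], [0, 0, -0.18, 0, 0, 0, 255], [0, 0, -0.18, 0, 0, 0, 255], [0, 0, -0.14, 0, 0, 0, 255], [0, 0, -0.06, 0, 0, 0, 255], [0, 0, 0, 0, 0, 0, 255], [0, 0, 0, 0, 0, 0, 255]]

```text
clock: 26.5
tcp_pos: [0.6227, -0.029, 0.2846]
orientation: [0.0, 0.781, 0.624, -0.0]
wrist_force: [0.6, 0.0, -1.3]
finger_gap: -0.0001
grip_force: 0.0
```

Run:
```python
from h import *
c=cam('scene');save(c,'s7.png');im=cv2.imread('pics/s7.png')[180:320,90:310];cv2.imwrite('pics/s7c.png',cv2.resize(im,None,fx=3.6,fy=3.6,interpolation=cv2.INTER_CUBIC))
r=spotter.landmark_of('palm_pad','scene');r2=spotter.landmark_of('lamp_mid','scene');print(r[:1],r2[:1])
print(env.get_state()['tcp_pos'])
plan([.570,-.270,.275],77.7,8,255)
```

```text
[{'uv': [160.4, 228.8], 'conf': 0.71}] [{'uv': [193.9, 284.4], 'conf': 0.65}]
[ 0.62186489 -0.02907412  0.28315469]
tilt 0.18 psi 77.23
[[-0.1232,0.0013,0.0041,0.0,0.0,-0.0003,255],[-0.1232,0.0012,0.0041,0.0,0.0,-0.0003,255],[-0.1232,0.0011,0.0041,0.0,0.0,-0.0003,255],[-0.1232,0.001,0.0041,0.0,0.0,-0.0003,255],[-0.1232,0.0008,0.0041,0.0,0.0,-0.0003,255],[-0.1232,0.0007,0.0041,0.0,0.0,-0.0003,255],[-0.1232,0.0006,0.0041,0.0,0.0,-0.0003,255],[-0.1232,0.0005,0.0041,0.0,0.0,-0.0003,255]]
```

View pics/s7c.png

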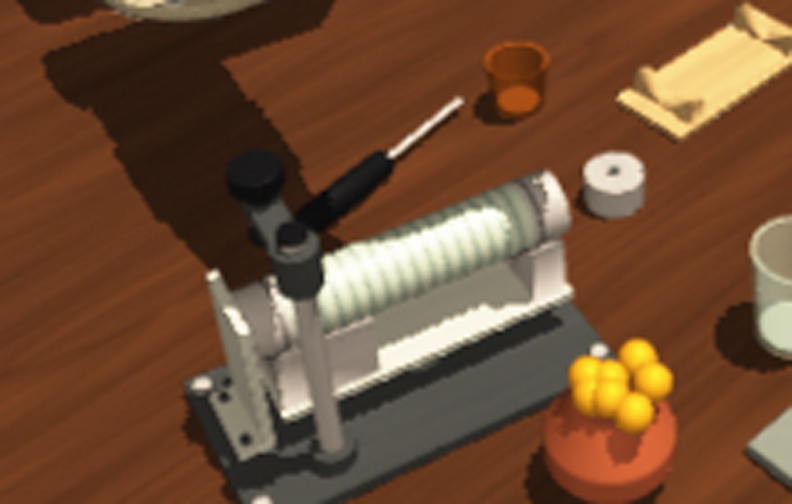

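Call:
jog_arm:
  increments:
    - [[-0.06, 0, 0, 0, 0, 0, 255], [-0.125, 0.001, 0, 0, 0, 0, 255], [-0.135, 0.001, 0, 0, 0, 0, 255], [-0.135, 0.001, 0, 0, 0, 0, 255], [-0.135, 0.001, 0, 0, 0, 0, 255], [-0.135, 0.001, 0, 0, 0, 0, 255], [-0.135, 0.001, 0, 0, 0, 0, 255], [-0.09, 0.001, 0.02, 0, 0, 0, 255], [-0.036, 0, 0.02, 0, 0, 0, 255], [0, 0, 0, 0, 0, 0, 255], [0, 0, 0, 0, 0, 0, 255]]

```text
clock: 27.75
tcp_pos: [0.5694, -0.2695, 0.2747]
orientation: [-0.001, 0.781, 0.624, -0.0]
wrist_force: [0.4, -0.5, 0.3]
finger_gap: -0.0003
grip_force: 0.0
```

```bash
python3 look.py w8 palm_pad pillar_top
python3 - <<'E'
from h import *
import json
np.set_printoptions(precision=4,suppress=True)
s=env.get_state();w=json.load(open('w8.json'));
for k in('Rm','p'): w[k]=np.array(w[k])
print(s['tcp_pos'],proj(w,s['tcp_pos']),s['wrist_force'])
for t,z in(('palm_pad',.236),('pillar_top',.227)):
    if w[t]: print(t,atz(w,w[t],z))
cv2.imwrite('pics/w8c.png',cv2.imread('pics/w8.png')[150:384,130:380])
E
```

```text
palm_pad [([252.6, 207.8], 0.91)]
pillar_top [([348.8, 208.1], 0.8)]
[ 0.5702 -0.2688  0.2755] [257.283  241.2976] [ 0.7926 -0.2535  0.8376]
palm_pad [ 0.5684 -0.2636  0.236 ]
pillar_top [ 0.6312 -0.2812  0.227 ]
```

View pics/w8c.png

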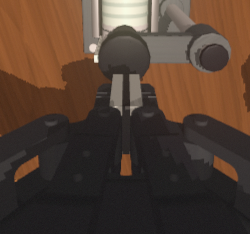

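Call:
jog_arm:
  increments:
    - [[0, 0, 0.05, 0, 0, 0, 255], [0, 0, 0.05, 0, 0, 0, 255], [0, 0, 0.03, 0, 0, 0, 255], [0, 0, 0.01, 0, 0, 0, 255], [0, 0, 0.006, 0, 0, 0, 255], [0, 0, 0.006, 0, 0, 0, 255], [0, 0, 0.006, 0, 0, 0, 255], [0, 0, 0.006, 0, 0, 0, 255], [0, 0, 0.006, 0, 0, 0, 255], [0, 0, 0.006, 0, 0, 0, 255]]

```text
clock: 28.9
tcp_pos: [0.5699, -0.2702, 0.2315]
orientation: [0.0, 0.781, 0.624, 0.0]
wrist_force: [-0.9, 1.2, 5.8]
finger_gap: 0.0003
grip_force: 2.7
```

Call:
jog_arm:
  increments:
    - [[0, 0, 0.006, 0, 0, 0, 255], [0, 0, 0.006, 0, 0, 0, 255], [0, 0, 0.006, 0, 0, 0, 255], [0, 0, 0.006, 0, 0, 0, 255], [0, 0, 0.006, 0, 0, 0, 255], [0, 0, 0.006, 0, 0, 0, 255], [0, 0, 0.006, 0, 0, 0, 255], [0, 0, 0.006, 0, 0, 0, 255], [0, 0, 0.006, 0, 0, 0, 255], [0, 0, 0.006, 0, 0, 0, 255], [0, 0, 0.006, 0, 0, 0, 255], [0, 0, 0.006, 0, 0, 0, 255], [0, 0, 0.006, 0, 0, 0, 255], [0, 0, 0.006, 0, 0, 0, 255], [0, 0, 0.006, 0, 0, 0, 255], [0, 0, 0.006, 0, 0, 0, 255], [0, 0, 0.006, 0, 0, 0, 255], [0, 0, 0.006, 0, 0, 0, 255]]

```text
clock: 30.7
tcp_pos: [0.5699, -0.2702, 0.2053]
orientation: [0.001, 0.781, 0.624, 0.0]
wrist_force: [-1.3, 0.6, 6.1]
finger_gap: -0.0005
grip_force: 2.8
```

```bash
python3 f.py
```

```text
[ 0.57  -0.27   0.205] F tool [ 0.301 -1.347 -6.142] T tool [0.424 0.128 0.048]
```

Steps of 2 mm (1 mm/row) with force checks.

Call:
jog_arm:
  increments:
    - [[0, 0, 0.004, 0, 0, 0, 255], [0, 0, 0.004, 0, 0, 0, 255], [0, 0, 0.004, 0, 0, 0, 255], [0, 0, 0.004, 0, 0, 0, 255]]

```text
clock: 31.1
tcp_pos: [0.5699, -0.2702, 0.2013]
orientation: [0.001, 0.781, 0.624, 0.0]
wrist_force: [-2.1, 0.1, 4.5]
finger_gap: -0.0003
grip_force: 2.8
```

Call:
jog_arm:
  increments:
    - [[0, 0, 0.004, 0, 0, 0, 255], [0, 0, 0.004, 0, 0, 0, 255], [0, 0, 0.004, 0, 0, 0, 255]]

```text
clock: 31.4
tcp_pos: [0.5699, -0.2702, 0.1983]
orientation: [0.001, 0.781, 0.624, 0.0]
wrist_force: [-1.6, 1.2, 5.5]
finger_gap: -0.0002
grip_force: 2.8
```

Call:
jog_arm:
  increments:
    - [[0, 0, 0.004, 0, 0, 0, 255], [0, 0, 0.004, 0, 0, 0, 255], [0, 0, 0.003, 0, 0, 0, 255]]

```text
clock: 31.7
tcp_pos: [0.5699, -0.2702, 0.1955]
orientation: [0.001, 0.781, 0.624, 0.0]
wrist_force: [-1.4, 0.6, 5.7]
finger_gap: 0.0002
grip_force: 2.7
```

Call:
jog_arm:
  increments:
    - [[0, 0, 0.004, 0, 0, 0, 255], [0, 0, 0.003, 0, 0, 0, 255], [0, 0, 0.003, 0, 0, 0, 255]]

```text
clock: 32.0
tcp_pos: [0.5699, -0.2702, 0.193]
orientation: [0.001, 0.781, 0.624, 0.0]
wrist_force: [-1.0, 1.3, 5.1]
finger_gap: -0.0001
grip_force: 2.7
```

Call:
jog_arm:
  increments:
    - [[0, 0, 0.003, 0, 0, 0, 255], [0, 0, 0.003, 0, 0, 0, 255], [0, 0, 0.003, 0, 0, 0, 255]]

```text
clock: 32.3
tcp_pos: [0.5699, -0.2702, 0.1908]
orientation: [0.001, 0.781, 0.624, 0.0]
wrist_force: [-1.8, 0.6, 4.3]
finger_gap: 0.0001
grip_force: 2.7
```

Call:
jog_arm:
  increments:
    - [[0, 0, 0.003, 0, 0, 0, 255], [0, 0, 0.003, 0, 0, 0, 255], [0, 0, 0.003, 0, 0, 0, 255]]

```text
clock: 32.6
tcp_pos: [0.5699, -0.2702, 0.1885]
orientation: [0.001, 0.781, 0.624, 0.0]
wrist_force: [-2.1, 0.9, 4.9]
finger_gap: 0.0001
grip_force: 2.7
```

Call:
jog_arm:
  increments:
    - [[0, 0, 0.003, 0, 0, 0, 255], [0, 0, 0.003, 0, 0, 0, 255], [0, 0, 0.003, 0, 0, 0, 255]]

```text
clock: 32.9
tcp_pos: [0.5699, -0.2702, 0.1863]
orientation: [0.001, 0.781, 0.624, 0.0]
wrist_force: [-1.7, 0.3, 6.7]
finger_gap: 0.0
grip_force: 3.5
```

Call:
jog_arm:
  increments:
    - [[0, 0, 0.002, 0, 0, 0, 255], [0, 0, 0.002, 0, 0, 0, 255], [0, 0, 0.002, 0, 0, 0, 255]]

```text
clock: 33.2
tcp_pos: [0.5699, -0.2702, 0.1854]
orientation: [0.001, 0.781, 0.624, 0.0]
wrist_force: [-3.3, 1.3, 9.8]
finger_gap: -0.0004
grip_force: 4.7
```

```bash
python3 f.py
```

```text
[ 0.57  -0.27   0.185] F tool [ 0.565 -3.488 -9.833] T tool [0.677 0.145 0.019]
```

Call:
jog_arm:
  increments:
    - [[0, 0, 0.002, 0, 0, 0, 255], [0, 0, 0.002, 0, 0, 0, 255], [0, 0, 0.002, 0, 0, 0, 255]]

```text
clock: 33.5
tcp_pos: [0.5699, -0.2702, 0.1845]
orientation: [0.001, 0.781, 0.624, 0.0]
wrist_force: [-3.3, 1.9, 12.5]
finger_gap: -0.0002
grip_force: 6.0
```

```bash
python3 f.py
```

```text
[ 0.57  -0.27   0.185] F tool [  1.083  -3.599 -12.467] T tool [0.897 0.246 0.023]
```

Call:
jog_arm:
  increments:
    - [[0, 0, 0.002, 0, 0, 0, 255], [0, 0, 0.002, 0, 0, 0, 255], [0, 0, 0, 0, 0, 0, 255]]

```text
clock: 33.8
tcp_pos: [0.5699, -0.2702, 0.1839]
orientation: [0.001, 0.781, 0.624, 0.0]
wrist_force: [-4.5, 1.4, 13.3]
finger_gap: -0.0004
grip_force: 6.3
```

```bash
python3 f.py
```

```text
[ 0.57  -0.27   0.184] F tool [  0.385  -4.645 -13.311] T tool [ 0.945  0.29  -0.01 ]
```

Call:
jog_arm:
  increments:
    - [[0, 0, -0.004, 0, 0, 0, 255], [0, 0, -0.008, 0, 0, 0, 255], [0, 0, -0.02, 0, 0, 0, 255], [0, 0, -0.06, 0, 0, 0, 255], [0, 0, -0.12, 0, 0, 0, 255], [0, 0, -0.12, 0, 0, 0, 255], [0, 0, -0.06, 0, 0, 0, 255], [0.1, 0, 0, 0, 0, 0, 255], [0.1, 0, 0, 0, 0, 0, 255], [0, 0, 0, 0, 0, 0, 255], [0, 0, 0, 0, 0, 0, 255]]

```text
clock: 34.9
tcp_pos: [0.581, -0.2209, 0.2791]
orientation: [0.0, 0.781, 0.625, -0.0]
wrist_force: [-0.2, 0.7, 1.2]
finger_gap: 0.0001
grip_force: 0.0
```

```bash
python3 f.py; python3 -c "
from h import *
c=cam('scene');save(c,'s9.png');im=cv2.imread('pics/s9.png')[180:320,90:310];cv2.imwrite('pics/s9c.png',cv2.resize(im,None,fx=3.6,fy=3.6,interpolation=cv2.INTER_CUBIC))"
```

```text
[ 0.581 -0.221  0.279] F tool [ 0.624 -0.386 -1.165] T tool [-0.049 -0.007  0.021]
```

View pics/s9c.png

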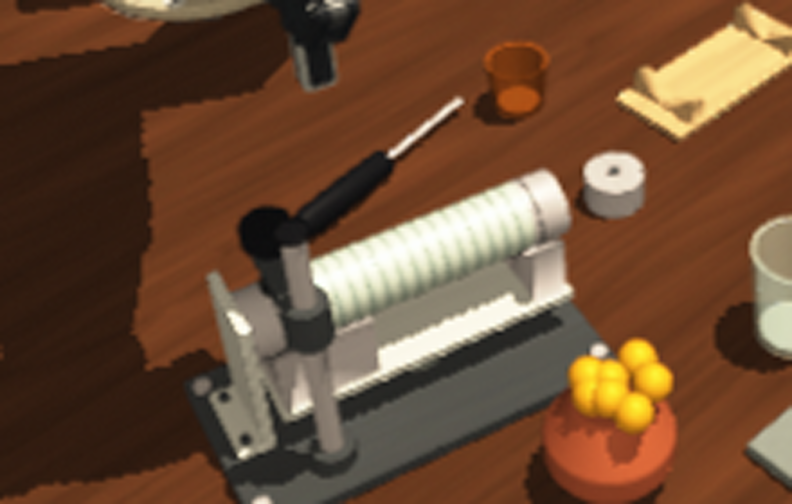

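The lamp sits in both V-blocks, its end cap is against the end plate, the hold-down is on it, and the arm is clear.

```bash
python3 -c "
from h import *
print(ticket.hand_in())"
```

```text
the job is handed in; nothing more can be done
None
```

The job is handed in (no verdict came back): the lamp is centred in both V-blocks and butted against the end plate, and by wrist force the hold-down's sprung foot is about half-way in at roughly 8–9 N.

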